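# Turn the upturned packing tray the right way up

### The arm

A 7-joint arm with a two-finger parallel gripper is mounted at the origin on the work surface. World frame = base frame: x ahead of the robot, y to its left, z up, the work surface at z = 0. Lengths are in m, angles in rad, forces in N, time in s.
With the tool pointing down it reaches from about 0.4 to 0.875 m from the base axis. Payload 6.5 kg.
Tool frame: the origin (TCP) lies between the finger pads; the fingertips stand 25 mm ahead of it and the grasp point (between the pads) lies 6 mm ahead of it; z points along the fingers, y is the line along which they close (so a half turn about z gives the same grasp; the last joint's range is limited). The gripper opens to 88 mm and grips with 3 to 60 N. Pads are 18 mm wide; open, the fingers measure 123 mm over their backs; the gripper's body (75 mm by 187 mm) begins 45 mm behind the grasp point.
Start: joints at [1.13, 0.536, -0.004, 1.538, 0.003, 1.067, -0.071], TCP at [0.238, -0.605, 0.264] pointing down, gripper open.
Joint ranges: [-2.7, 2.7], [-0.37, 2.16], [-1.27, 1.26], [0.24, 2.4], [-1.31, 4.45], [0.19, 1.91], [-2.76, 2.76]. Speed limits (rad/s): [2.39, 2.39, 3.14, 3.14, 3.14, 3.14, 3.14].

### API

Orientations are given as [roll, pitch, yaw] about the fixed x, y, z axes, in that order (R = Rz(yaw) Ry(pitch) Rx(roll)).
In Python, from rig import monitor, imaging, order gives the robot as it stands. The module is installed in compiled form; this text tells all that it offers.
- The arm moves only by the shell command python3 -m handwheel 'ROWS' [FORCE]. ROWS is JSON, one flat list of numbers, 7 for each row, row after row: the shift along the tool's x, y, z in m, then the turn, a rotation vector about the tool's x, y, z in rad, then the finger opening in m, from 0 to 0.0881. A call has 1 to 5 rows; each row is the pose to reach, as a shift and turn from the pose commanded when the call began, along the tool's axes at that moment; what a row does not reach only later rows make up. A row lasts 1/12 s, in which the tool goes at most 41.7 mm and 7.16 degrees, less where a joint would pass 70% of its speed; a pose out of reach is approached as far as the arm can. A call with a gripper value outside its range is refused whole. The fingers move at their own pace and stop on an object; FORCE is the grip in N (left out, the last holds). Time passes only in rows, so rows that repeat a pose let the fingers close. It gives the time, the measured TCP pose, the force, the opening and the grip force at its end, in the units of the state.
- monitor.read_state(): the state, without advancing time (a new reading comes with each control period).
- imaging.grab_frame(name): name is "scene" or "top" or "wrist"; returns a dict with "image" (400x640x3 uint8, red, green, blue), "mtx" (3x3 intrinsics, pixels), "world_from_camera" (4x4, takes a point from camera to world coordinates). Camera axes: x right, y up, looking along -z (the intrinsics and any distortion apply to the point x, -y, -z); pixel columns grow to the right and rows downward; lengths in m; the calibration is good to about 2 mm. A picture is of the moment at which its call begins. There is no depth.
- order.close_job(): hands the job in; it is judged then, once.
The state is a dict: "t": time; "joint_pos": joint angles; "dq": joint speeds; "joint_torque": joint torques, N m; "tcp_pos": TCP position; "eef_rot": TCP orientation; "force": force on the tool from outside, world axes, zero at the start; "moment": the same for the moment, N m; "finger_gap": finger opening in m; "grasp_force": force on a finger pad.
Only numpy, scipy, OpenCV 4.12 (cv2) and the standard library are available. Lean on these libraries where they do the work, as an engineer would, in place of code of your own. Each camera call takes 0.05 s, during which the arm holds its last target. There are 200 camera calls.

### The job

On the plywood packing stand an empty white tray lies bottom up. Slide it until one side hangs clear over the stand's open edge (the edge without the wooden strip), get under it there and turn it over, so that it ends lying flat and wholly on the stand, open side up and ready for filling. It must not fall off the stand, and the tray of red collection boxes and the single red box on the bench must be left alone.

Things in the scene. Friction and masses are not known exactly. Their poses are not given: they have to be found in the camera images.
- tray_mid (a point): Centre (half-way up) of the white plastic tray lying bottom up on the stand: 180 mm along its x, 150 along its y, 22 high, walls and bottom 5 thick, 0.2 to 0.33 kg. Its z axis comes out of its closed bottom: up at the start. Too wide to grip from above; within 12 degrees of square to the stand. Lifted by an overhanging side it pivots on the opposite edge and falls over by itself once past upright.
- stand: Plywood packing stand, fixed on the bench. Origin at the centre of its foot, z up. The level top lies 100 mm above the bench and is 280 mm along its x and 340 mm along its y. Its -y side is the open edge (y = -170 mm; nothing beside it down to the bench). Along its +y edge runs a wooden stop strip 18 mm wide (y = 152 to 170 mm), 16 mm high. The stand is turned on the bench by up to 38 degrees clockwise or 6 degrees anticlockwise as seen from above.
- full_mid (a point): Centre of a second white tray of the same size, standing open side up on the bench beyond the stand's strip side with two red collection boxes in it (76 x 76 x 110 mm each). Leave alone.
- tin_mid (a point): Centre of a single red collection box, 76 x 76 x 110 mm, standing by itself on the bench beyond the strip side, farther from the robot than that tray. Leave alone.
Not all that is in view belongs to the job. Leave any black or pink look-alike of the part that bears tray_mid alone.

How it is judged:
On the way:
1. the tray, still lying bottom up, hangs at least 20 mm over the stand's open edge (y of tray_mid in the frame of stand below -0.115 m and angle between tray_mid's own z axis and vertical below 0.17 rad), for 0.2 s.
At the end, for the whole second after the job is handed in: The tray lies open side up (within 10 degrees) flat on the stand: its centre 111 mm above the bench within 10 mm, and within 115 mm of the stand's centre along the stand's y and 75 mm along its x, so no side hangs more than about 25 mm over an edge (angle between tray_mid's own z axis and vertical above 2.967 rad and height (world z) of tray_mid between 0.101 and 0.121 m and y of tray_mid in the frame of stand between -0.115 and 0.115 m and x of tray_mid in the frame of stand between -0.075 and 0.075 m); the robot touches nothing.
It fails at once if the tray falls off the stand (height (world z) of tray_mid below 0.085 m).
It fails at once if the tray of red boxes is shifted by more than 20 mm (distance of full_mid from where it was at the start of the episode above 0.02 m).
It fails at once if the single red box is shifted or knocked over (its centre moves more than 20 mm) (distance of tin_mid from where it was at the start of the episode above 0.02 m).
It also fails if it takes over 56 s, if anything falls off the work surface, if the arm or the gripper's body presses on something with over 40 N, if the wrist force passes 120 N, or if a joint passes its speed limit or range.

## Working session

There is one attempt and no reset: what is moved stays moved. The work goes in short steps, Python scripts to look and compute and a shell command to move; the robot and the scene stay as the last step left them, time stands still between calls to the robot, and variables do not carry over. Pictures are saved under pics/ and viewed, at most 10 in all, crops included, and the job is handed in when it is done.

```bash
mkdir -p pics; ls
cat > h.py <<'E'
import numpy as np, cv2
from rig import monitor, imaging, order
def grab(n,save=None):
    f=imaging.grab_frame(n)
    if save: cv2.imwrite('pics/'+save,cv2.cvtColor(f['image'],cv2.COLOR_RGB2BGR))
    return f
def ray(f,px,z):
    px=np.atleast_2d(np.array(px,float)); K=np.array(f['mtx']); T=np.array(f['world_from_camera'])
    d=np.c_[px,np.ones(len(px))]@np.linalg.inv(K).T
    d=d*[1,-1,-1]@T[:3,:3].T; o=T[:3,3]
    return o+d*((z-o[2])/d[:,2:3])
E
python3 - <<'E'
from h import *
for n in ('scene','top'):
    f=grab(n,n+'0.png'); print(n,np.round(f['mtx'],1).tolist(),np.round(f['world_from_camera'],3).tolist(),[k for k in f])
    np.save(n+'.npy',f,allow_pickle=True)
s=monitor.read_state();print(s)
E
```

```text
pics
scene [[503.3, 0.0, 319.2], [0.0, 503.3, 203.9], [0.0, 0.0, 1.0]] [[0.333, -0.659, 0.674, 1.406], [0.943, 0.24, -0.231, -0.262], [-0.01, 0.712, 0.702, 1.099], [0.0, 0.0, 0.0, 1.0]] ['image', 'mtx', 'world_from_camera']
top [[491.6, 0.0, 320.2], [0.0, 491.6, 204.9], [0.0, 0.0, 1.0]] [[0.009, 0.996, -0.084, 0.331], [-1.0, 0.009, 0.002, 0.074], [0.003, 0.084, 0.996, 1.691], [0.0, 0.0, 0.0, 1.0]] ['image', 'mtx', 'world_from_camera']
{'t': 0.1, 'joint_pos': array([ 1.12979735,  0.53708694, -0.00445937,  1.5387478 ,  0.00259635,
        1.06731347, -0.07118946]), 'dq': array([-2.32888887e-04, -9.97443880e-04, -1.56679587e-03, -2.49151783e-03,
        1.96632442e-03,  4.19167447e-05,  1.06176267e-03]), 'joint_torque': array([ 2.28387195e-03, -5.72087109e+01,  9.94030572e-01, -2.52235830e+01,
       -5.61201351e-02,  1.34593615e-02,  3.89038212e-05]), 'tcp_pos': array([ 0.23777215, -0.60440173,  0.26293905]), 'eef_rot': array([-3.14004616e+00,  1.00907749e-04,  3.74897311e-01]), 'force': array([-0.76651845,  0.12568493, -0.00090786]), 'moment': array([ 0.02065643, -0.00716004, -0.03604115]), 'grasp_force': 0.0, 'finger_gap': 0.0880756374685091}
```

View pics/scene0.png

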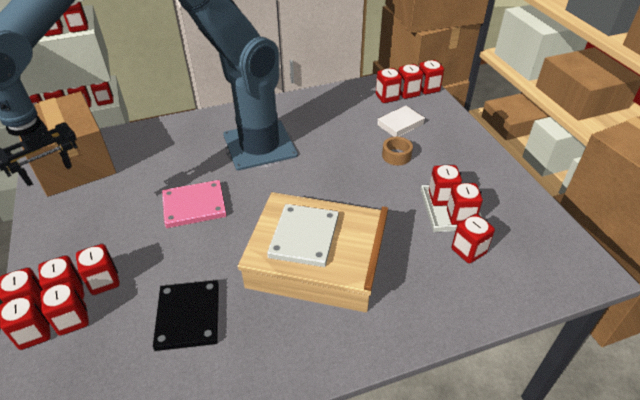

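View pics/top0.png

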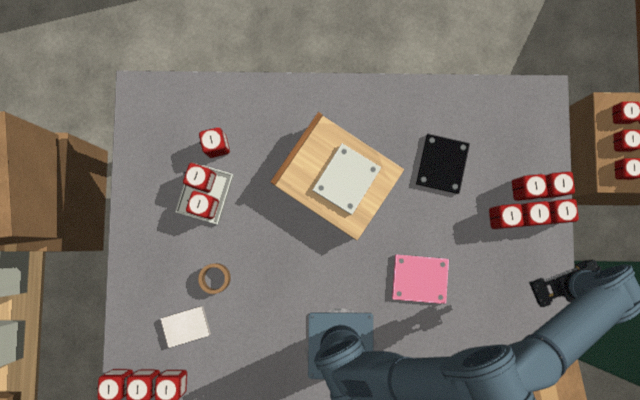

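The top view shows the stand with corners near (320,113), (403,170), (358,239) and (273,183). The strip is on its upper-left side and the open edge faces lower right. The white tray is at about (348,179). In the scene view the tray is at about (303,234) and the strip at (378,248).

Run:
```python
from h import *
f=np.load('top.npy',allow_pickle=True).item()
im=f['image']; hsv=cv2.cvtColor(im,cv2.COLOR_RGB2HSV)
roi=np.zeros(im.shape[:2],np.uint8); roi[100:250,260:412]=255
def quad(m,name,z):
    m=cv2.morphologyEx(cv2.bitwise_and(m,roi),cv2.MORPH_OPEN,np.ones((3,3)))
    m=cv2.morphologyEx(m,cv2.MORPH_CLOSE,np.ones((9,9)))
    c=max(cv2.findContours(m,cv2.RETR_EXTERNAL,cv2.CHAIN_APPROX_NONE)[0],key=cv2.contourArea)
    w=ray(f,c[:,0,:],z)
    r=cv2.minAreaRect((w[:,:2]*1000).astype(np.float32))
    print(name,r,cv2.boxPoints(r).round(0).tolist()); return w
wood=cv2.inRange(hsv,(8,60,120),(25,255,255)); white=cv2.inRange(hsv,(0,0,150),(180,50,255))
w=quad(cv2.bitwise_or(wood,white),'stand light top',0.100)
quad(white,'tray',0.122)
q=ray(f,[(320,113),(403,170),(358,239),(273,183)],.1);print(q.round(3))
```

```text
stand light top ((563.3938598632812, 15.52716064453125), (343.7075500488281, 284.11358642578125), 56.788185119628906) [[350.0, -50.0], [588.0, -206.0], [776.0, 81.0], [539.0, 237.0]]
tray ((550.1830444335938, -12.884429931640625), (151.37103271484375, 180.60137939453125), 58.39516067504883) [[434.0, -30.0], [587.0, -125.0], [667.0, 4.0], [513.0, 99.0]]
[[ 0.769  0.074  0.1  ]
 [ 0.582 -0.199  0.1  ]
 [ 0.356 -0.052  0.1  ]
 [ 0.535  0.225  0.1  ]]
```

```bash
cat > d.py <<'E'
# usage: d.py sx sy z tilt  -> rows from now to stand-frame TCP target; tool y along stand x; tilt 0=down, 90=horizontal toward +y stand
import sys; from h import *
from scipy.spatial.transform import Rotation as R
C=np.array([.562,.0143]); a=np.radians(-33.2); X=np.array([np.cos(a),np.sin(a),0]);Y=np.array([-X[1],X[0],0])
s=monitor.read_state(); p=s['tcp_pos']; Rt=R.from_euler('xyz',s['eef_rot'])
q=p[:2]-C; print('t',s['t'],'stand',np.round([q@X[:2],q@Y[:2],p[2]],4),'F',np.round(s['force'],1),'q',np.round(s['joint_pos'],2))
if len(sys.argv)>1:
    sx,sy,z,t=map(float,sys.argv[1:]); t=np.radians(t)
    T=np.r_[C,0]+sx*X+sy*Y+[0,0,z]
    zz=np.array([0,0,-1])*np.cos(t)+Y*np.sin(t); G=R.from_matrix(np.c_[np.cross(X,zz),X,zz])
    print('shift',Rt.inv().apply(T-p).round(4),'turn',(Rt.inv()*G).as_rotvec().round(4))
E
R="0.148,-0.124,0,0,0,0,0.088"
python3 -m handwheel '[0.148,-0.124,0,0,0,0,0.088, 0.148,-0.124,0,0,0,0,0.088, 0.148,-0.124,0,0,0,0,0.088, 0.148,-0.124,0,0,0,0,0.088, 0.148,-0.124,0,0,0,0,0.088]' 
python3 -m handwheel '[0.148,-0.124,0,0,0,0,0.088, 0.148,-0.124,0,0,0,0,0.088, 0.148,-0.124,0,0,0,0,0.088, 0.148,-0.124,0,0,0,0,0.088, 0.148,-0.124,0,0,0,0,0.088]' 
python3 -m handwheel '[0.148,-0.124,0,0,0,0,0.088, 0.148,-0.124,0,0,0,0,0.088, 0.148,-0.124,0,0,0,0,0.088, 0.148,-0.124,0,0,0,0,0.088, 0.148,-0.124,0,0,0,0,0.088]' 
python3 d.py .005 .078 .2 0
```

```text
t: 0.52
tcp_pos: [0.3324, -0.431, 0.2634]
eef_rot: [-3.14, -0.001, 0.379]
force: [0.6, 0.3, -0.5]
finger_gap: 0.0881
grasp_force: 0.0
t: 0.93
tcp_pos: [0.4242, -0.2613, 0.2636]
eef_rot: [-3.14, -0.001, 0.379]
force: [0.4, 0.0, 0.6]
finger_gap: 0.0881
grasp_force: 0.0
t: 1.35
tcp_pos: [0.5163, -0.0915, 0.2637]
eef_rot: [-3.14, -0.001, 0.379]
force: [-0.2, -0.0, -0.4]
finger_gap: 0.0883
grasp_force: 0.0
t 1.35 stand [ 0.0197 -0.1136  0.2637] F [-0.2 -0.  -0.4] q [ 0.29  0.34 -0.25  1.86  0.1   0.96 -1.19]
shift [ 0.1482 -0.1221  0.064 ] turn [-0.0009 -0.0015 -0.6125]
```

```bash
python3 -m handwheel '[0.148,-0.122,0.064,0,0,-0.6125,0.088, 0.148,-0.122,0.064,0,0,-0.6125,0.088, 0.148,-0.122,0.064,0,0,-0.6125,0.088, 0.148,-0.122,0.064,0,0,-0.6125,0.088, 0.148,-0.122,0.064,0,0,-0.6125,0.088]' 
python3 d.py .005 .078 .133 0
python3 - <<'E'
from h import *
grab('wrist','w1.png')
E
```

```text
t: 1.77
tcp_pos: [0.6084, 0.0744, 0.1985]
eef_rot: [-3.141, -0.0, 0.995]
force: [0.1, -0.4, -0.2]
finger_gap: 0.088
grasp_force: 0.0
t 1.7667 stand [0.0059 0.0757 0.1985] F [ 0.1 -0.4 -0.2] q [ 0.08  0.58 -0.38  1.68  0.26  0.94 -0.98]
shift [ 0.0023 -0.0008  0.0655] turn [-0.0011 -0.0003  0.0034]
```

View pics/w1.png

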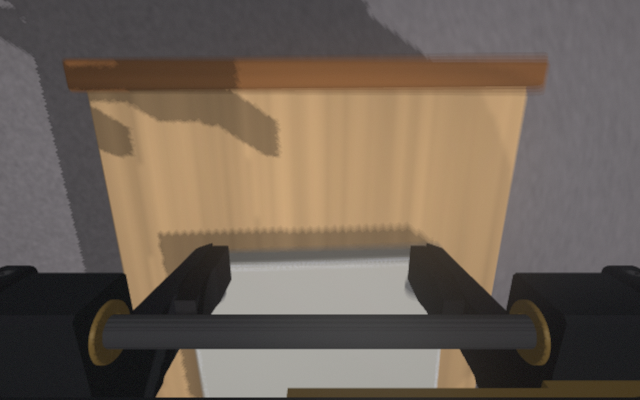

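The wrist view shows the tray's strip-side edge at about row 250, between the fingertips, with the strip at row 72. I'll confirm that edge before lowering.

Run:
```python
from h import *
f=imaging.grab_frame('wrist'); C=np.array([.562,.0143]); a=np.radians(-33.2);X=np.array([np.cos(a),np.sin(a)]);Y=np.array([-X[1],X[0]])
for px,z in (((240,262),.122),((405,258),.122),((240,252),.1),((95,88),.116),((530,88),.116)):
    p=ray(f,[px],z)[0,:2]-C; print(px,np.round([p@X,p@Y],4))
```

```text
(240, 262) [-0.0501  0.0557]
(405, 258) [0.0578 0.0605]
(240, 252) [-0.0554  0.0521]
(95, 88) [-0.1294  0.1628]
(530, 88) [0.1214 0.1666]
```

```bash
python3 -m handwheel '[0.008,0,0.03,0,0,0,0.088, 0.008,0,0.05,0,0,0,0.088, 0.008,0,0.0655,0,0,0,0.088, 0.008,0,0.0655,0,0,0,0.088]' 
python3 d.py .005 -.05 .133 0
python3 - <<'E'
from h import *
grab('wrist','w2.png')
E
```

```text
t: 2.2
tcp_pos: [0.6098, 0.077, 0.1307]
eef_rot: [-3.137, 0.005, 0.986]
force: [-1.3, 0.1, -0.3]
finger_gap: 0.0879
grasp_force: 0.0
t 2.2 stand [0.0057 0.0787 0.1307] F [-1.3  0.1 -0.3] q [ 0.05  0.67 -0.35  1.71  0.3   0.82 -1.02]
shift [-0.1287 -0.     -0.0017] turn [-0.0045  0.0048 -0.0051]
```

View pics/w2.png

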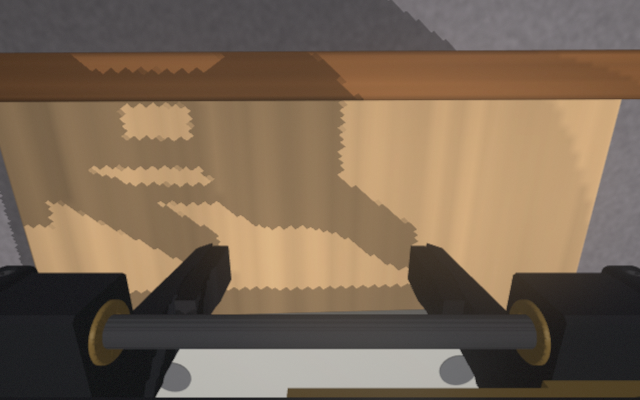

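The fingertips are down between the tray and the strip, with the tray edge at about row 312. Now pushing.

```bash
python3 -m handwheel '[-0.012,0,0,0,0,-0.005,0.088, -0.022,0,0,0,0,-0.005,0.088, -0.03,0,0,0,0,-0.005,0.088, -0.038,0,0,0,0,-0.005,0.088, -0.046,0,0,0,0,-0.005,0.088]' 
python3 -m handwheel '[-0.008,0,0,0,0,0,0.088, -0.016,0,0,0,0,0,0.088, -0.024,0,0,0,0,0,0.088, -0.032,0,0,0,0,0,0.088, -0.04,0,0,0,0,0,0.088]' 
python3 -m handwheel '[-0.007,0,0,0,0,0,0.088, -0.014,0,0,0,0,0,0.088, -0.021,0,0,0,0,0,0.088, -0.026,0,0,0,0,0,0.088, -0.026,0,0,0,0,0,0.088]' 
python3 d.py .005 -.056 .133 0
python3 - <<'E'
from h import *
grab('scene','s3.png')
E
```

```text
t: 2.67
tcp_pos: [0.5874, 0.0392, 0.1354]
eef_rot: [3.14, -0.002, 0.992]
force: [1.4, 1.8, 2.7]
finger_gap: 0.088
grasp_force: 1.2
t: 3.08
tcp_pos: [0.5648, 0.0058, 0.1342]
eef_rot: [-3.142, -0.0, 0.992]
force: [1.5, 1.1, 1.2]
finger_gap: 0.0878
grasp_force: 1.2
t: 3.5
tcp_pos: [0.5499, -0.017, 0.1339]
eef_rot: [-3.141, 0.002, 0.991]
force: [-0.1, -0.0, 0.3]
finger_gap: 0.0881
grasp_force: 0.0
t 3.5 stand [ 0.0071 -0.0328  0.1339] F [-0.1 -0.   0.3] q [ 0.23  0.58 -0.36  1.88  0.29  0.74 -0.88]
shift [-0.0232 -0.0021  0.0009] turn [-0.0007  0.0018 -0.0004]
```

View pics/s3.png

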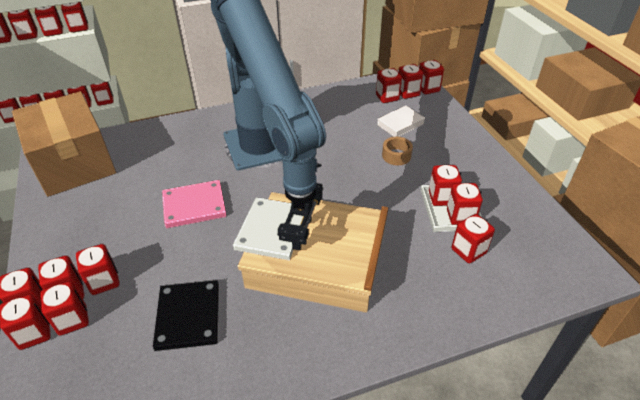

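The tray is sliding square and now overhangs slightly, with its edge at about x 235 in the image. One more 22 mm push, then back off, lift and measure.

```bash
python3 -m handwheel '[-0.006,0,0,0,0,0,0.088, -0.012,0,0,0,0,0,0.088, -0.018,0,0,0,0,0,0.088, -0.023,0,0,0,0,0,0.088, -0.023,0,0,0,0,0,0.088]' 
python3 -m handwheel '[0.012,0,0,0,0,0,0.088, 0.02,0,-0.03,0,0,0,0.088, 0.02,0,-0.07,0,0,0,0.088, 0.02,0,-0.11,0,0,0,0.088, 0.02,0,-0.15,0,0,0,0.088]' 
python3 d.py .005 -.3 .28 0
python3 - <<'E'
from h import *
C=np.array([.562,.0143]); a=np.radians(-33.2);X=np.array([np.cos(a),np.sin(a)]);Y=np.array([-X[1],X[0]])
for n in ('top','scene'):
    f=grab(n); im=f['image']; hsv=cv2.cvtColor(im,cv2.COLOR_RGB2HSV)
    P=lambda q: None
    m=cv2.inRange(hsv,(0,0,150),(180,50,255))
    roi=np.zeros_like(m)
    if n=='top': roi[120:260,290:430]=255
    else: roi[185:275,225:330]=255
    m=cv2.morphologyEx(m&roi,cv2.MORPH_OPEN,np.ones((3,3)))
    c=max(cv2.findContours(m,0,cv2.CHAIN_APPROX_NONE)[0],key=cv2.contourArea)
    w=ray(f,c[:,0],.122)[:,:2]-C; w=np.c_[w@X,w@Y]*1000
    print(n,cv2.contourArea(c),cv2.minAreaRect(w.astype(np.float32)),w.min(0),w.max(0))
E
```

```text
t: 3.97
tcp_pos: [0.5375, -0.0362, 0.134]
eef_rot: [-3.141, 0.002, 0.991]
force: [-0.4, 0.5, 0.4]
finger_gap: 0.0881
grasp_force: 0.0
t: 4.38
tcp_pos: [0.5493, -0.0166, 0.2859]
eef_rot: [-3.141, -0.0, 0.994]
force: [0.9, -1.0, -0.3]
finger_gap: 0.0884
grasp_force: 0.0
t 4.3833 stand [ 0.0063 -0.0328  0.2859] F [ 0.9 -1.  -0.3] q [ 0.29  0.38 -0.43  1.76  0.18  1.04 -0.78]
shift [-0.2672 -0.0019  0.0059] turn [-0.0009 -0.0001  0.0025]
top 290.0 ((75.26545715332031, -194.2195587158203), (98.69728088378906, 54.13346481323242), 51.41127395629883) [  24.54383239 -220.99089853] [  94.95275131 -141.95583162]
scene 2980.0 ((7.77996826171875, -143.3523406982422), (200.61923217773438, 155.54046630859375), 0.9865853190422058) [ -91.47962385 -220.29958367] [108.83943293 -63.94140246]
```

```bash
python3 -m handwheel '[-0.15,0,0,0,0,0,0.088, -0.15,0,0,0,0,0,0.088, -0.3,0,0.02,0,0,0,0.088, -0.3,0,0.02,0,0,0,0.088, -0.3,0,0.02,0,0,0,0.088]'
python3 -m handwheel '[-0.1,0,0.02,0,0,0,0.088, -0.1,0,0.02,0,0,0,0.088, -0.1,0,0.02,0,0,0,0.088]'
python3 d.py .005 -.33 .25 90
```

```text
t: 4.9
tcp_pos: [0.4347, -0.1926, 0.2722]
eef_rot: [-3.141, 0.0, 0.993]
force: [0.3, -1.0, -0.4]
finger_gap: 0.0883
grasp_force: 0.0
t: 5.15
tcp_pos: [0.3775, -0.2793, 0.2514]
eef_rot: [-3.139, 0.002, 0.987]
force: [-0.3, -0.3, 0.1]
finger_gap: 0.0882
grasp_force: 0.0
t 5.15 stand [ 0.0064 -0.3467  0.2514] F [-0.3 -0.3  0.1] q [ 0.79  0.26 -0.29  2.    0.1   0.9  -0.14]
shift [ 0.0167 -0.0014  0.0013] turn [ 1.500e-03  1.573e+00 -4.900e-03]
```

```bash
python3 -m handwheel '[0,0,0,0,0.12,0,0.088, 0,0,0,0,0.24,0,0.088, 0,0,0,0,0.36,0,0.088, 0,0,0,0,0.48,0,0.088, 0,0,0,0,0.6,0,0.088]'
python3 d.py 
python3 -m handwheel '[0,0,0,0,0.12,0,0.088, 0,0,0,0,0.24,0,0.088, 0,0,0,0,0.36,0,0.088, 0,0,0,0,0.48,0,0.088, 0,0,0,0,0.6,0,0.088]'
python3 d.py .005 -.33 .25 80
```

```text
t: 5.57
tcp_pos: [0.3818, -0.276, 0.2532]
eef_rot: [3.139, -0.605, 0.994]
force: [0.1, -0.0, -0.5]
finger_gap: 0.088
grasp_force: 0.0
t 5.5667 stand [ 0.0082 -0.3416  0.2532] F [ 0.1 -0.  -0.5] q [ 1.21  0.42 -0.41  1.95 -0.5   1.03  0.56]
t: 5.98
tcp_pos: [0.3812, -0.2764, 0.2524]
eef_rot: [3.141, -1.205, 0.991]
force: [-0.6, -0.3, 0.2]
finger_gap: 0.0881
grasp_force: 0.0
t 5.9833 stand [ 0.0079 -0.3422  0.2524] F [-0.6 -0.3  0.2] q [ 1.45  0.75 -0.49  1.87 -0.76  1.31  0.88]
shift [ 0.0021 -0.0029  0.0123] turn [2.000e-04 1.911e-01 1.000e-04]
```

```bash
python3 -m handwheel '[0,0,0,0,0.1,0,0.088, 0,0,0,0,0.2,0,0.088, 0,0,0,0,0.3,0,0.088, 0,0,0,0,0.3,0,0.088]'
python3 d.py .005 -.33 .12 87
python3 - <<'E'
from h import *
grab('scene','s4.png')
E
```

```text
t: 6.32
tcp_pos: [0.3802, -0.2753, 0.2491]
eef_rot: [-3.027, -1.507, 0.877]
force: [-0.1, 0.1, 0.7]
finger_gap: 0.0876
grasp_force: 0.0
t 6.3167 stand [ 0.0064 -0.3419  0.2491] F [-0.1  0.1  0.7] q [ 1.5   0.95 -0.53  1.82 -0.83  1.45  0.96]
shift [-0.1281 -0.0005  0.0201] turn [-0.0003  0.0112 -0.0073]
```

View pics/s4.png

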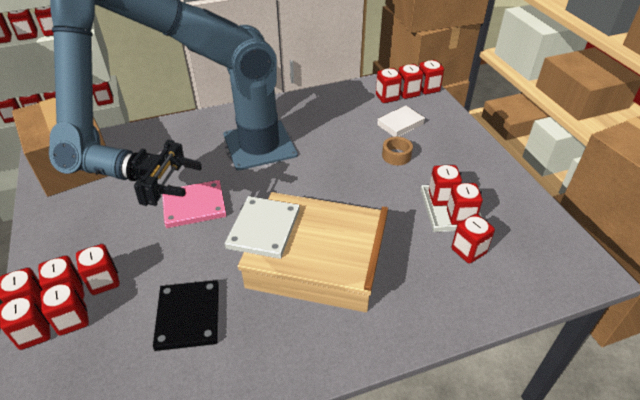

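The tool is level in front of the tray. The wrist elbow is at about (75,150), clear of the bench, with the box behind it. The tray's overhanging side is at about (240,225). Now lowering.

```bash
python3 -m handwheel '[-0.03,0,0,0,0,0,0.088, -0.06,0,0,0,0,0,0.088, -0.09,0,0.01,0,0,0,0.088, -0.12,0,0.01,0,0,0,0.088, -0.13,0,0.01,0,0,0,0.088]'
python3 d.py
python3 -m handwheel '[-0.01,0,0,0,0,0,0.088, -0.02,0,0,0,0,0,0.088, -0.03,0,0,0,0,0,0.088, -0.037,0,0,0,0,0,0.088, -0.037,0,0,0,0,0,0.088]'
python3 d.py .005 -.222 .082 87
python3 - <<'E'
from h import *
f=grab('scene','s5.png'); im=cv2.cvtColor(f['image'][90:290,30:350],cv2.COLOR_RGB2BGR); w=grab('wrist')['image']
cv2.imwrite('pics/c5.png',np.vstack([cv2.resize(im,(480,300)),cv2.resize(cv2.cvtColor(w,cv2.COLOR_RGB2BGR),(480,300))]))
E
```

```text
t: 6.78
tcp_pos: [0.3814, -0.2743, 0.1198]
eef_rot: [-3.113, -1.496, 0.966]
force: [-0.6, 0.4, -0.0]
finger_gap: 0.0879
grasp_force: 0.0
t 6.7833 stand [ 0.0069 -0.3403  0.1198] F [-0.6  0.4 -0. ] q [ 1.46  1.18 -0.47  1.74 -0.75  1.36  1.08]
t: 7.2
tcp_pos: [0.3799, -0.2774, 0.0847]
eef_rot: [-3.136, -1.499, 0.987]
force: [-0.3, -1.1, -0.2]
finger_gap: 0.0878
grasp_force: 0.0
t 7.2 stand [ 0.0073 -0.3438  0.0847] F [-0.3 -1.1 -0.2] q [ 1.45  1.24 -0.45  1.7  -0.73  1.35  1.11]
shift [ 0.006  -0.0023  0.1217] turn [-0.0007  0.0192 -0.0003]
```

View pics/c5.png

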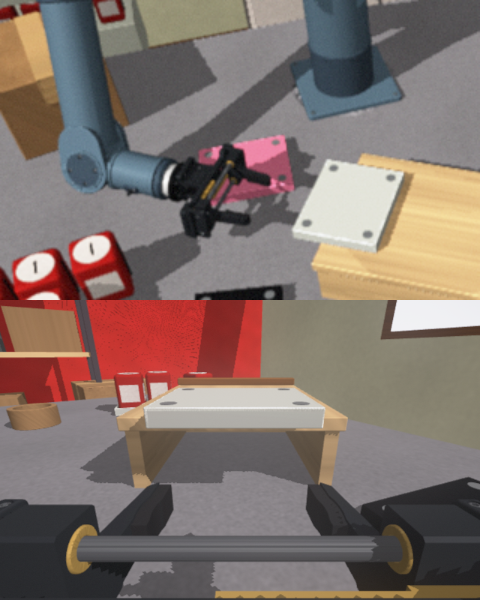

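The lower half (wrist view) shows the overhanging tray side straight ahead, with the fingers below it and spaced evenly either side. The hand is clear of the pink tray. Now advancing under it.

```bash
python3 -m handwheel '[0.003,-0.002,0.03,0,0.01,0,0.088, 0.005,-0.002,0.06,0,0.02,0,0.088, 0.006,-0.002,0.09,0,0.02,0,0.088, 0.006,-0.002,0.11,0,0.02,0,0.088, 0.006,-0.002,0.122,0,0.02,0,0.088]'
python3 -m handwheel '[0,0,0,0,0,0,0.088, 0.008,0,0,0,0,0,0.088, 0.014,0,0,0,0,0,0.088, 0.02,0,0,0,0,0,0.088, 0.026,0,0,0,0,0,0.088]'
python3 d.py .005 -.22 .12 87
python3 - <<'E'
from h import *
f=grab('scene','s6.png'); im=cv2.cvtColor(f['image'][90:290,30:350],cv2.COLOR_RGB2BGR); w=grab('wrist')['image']
cv2.imwrite('pics/c6.png',np.vstack([cv2.resize(im,(480,300)),cv2.resize(cv2.cvtColor(w,cv2.COLOR_RGB2BGR),(480,300))]))
E
```

```text
t: 7.72
tcp_pos: [0.446, -0.1715, 0.0841]
eef_rot: [3.131, -1.522, 1.005]
force: [0.2, 0.8, 0.1]
finger_gap: 0.0877
grasp_force: 0.0
t: 8.13
tcp_pos: [0.4456, -0.1741, 0.1091]
eef_rot: [3.13, -1.518, 1.002]
force: [-0.4, 1.3, -0.7]
finger_gap: 0.0881
grasp_force: 0.8
t 8.1333 stand [ 0.0058 -0.2214  0.1091] F [-0.4  1.3 -0.7] q [ 1.37  1.23 -0.57  1.87 -0.87  1.14  1.17]
shift [ 0.0109 -0.0008  0.0008] turn [0.0009 0.0003 0.0006]
```

View pics/c6.png

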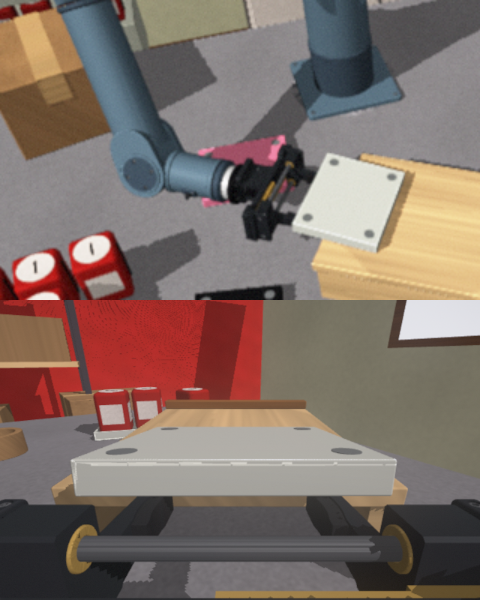

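The tray is lifted slightly and rests evenly on both fingers, with its near wall at row 480 in the lower half. Continuing along the arc about the far edge.

```bash
python3 -m handwheel '[0.011,0,0.003,0,0,0,0.088, 0.022,0,0.006,0,0,0,0.088, 0.034,0,0.011,0,0,0,0.088, 0.046,0,0.016,0,0,0,0.088, 0.057,0,0.022,0,0,0,0.088]'
python3 d.py 0.005 -.182 .187 87
python3 -m handwheel '[0.007,0,0.004,0,0,0,0.088, 0.014,0,0.009,0,0,0,0.088, 0.02,0,0.013,0,0,0,0.088, 0.02,0,0.013,0,0,0,0.088]'
python3 d.py 0.005 -.142 .221 87
python3 - <<'E'
from h import *
f=grab('scene','s7.png'); im=cv2.cvtColor(f['image'][90:290,30:350],cv2.COLOR_RGB2BGR); w=grab('wrist')['image']
cv2.imwrite('pics/c7.png',np.vstack([cv2.resize(im,(480,300)),cv2.resize(cv2.cvtColor(w,cv2.COLOR_RGB2BGR),(480,300))]))
E
```

```text
t: 8.65
tcp_pos: [0.4598, -0.1512, 0.1662]
eef_rot: [3.131, -1.52, 1.003]
force: [0.5, -0.5, -0.9]
finger_gap: 0.088
grasp_force: 0.5
t 8.65 stand [ 0.0051 -0.1944  0.1662] F [ 0.5 -0.5 -0.9] q [ 1.36  1.13 -0.63  1.95 -0.93  1.12  1.13]
shift [ 0.0214 -0.0001  0.0114] turn [-0.0013 -0.0018  0.0006]
t: 8.98
tcp_pos: [0.4675, -0.1391, 0.1852]
eef_rot: [3.123, -1.521, 1.012]
force: [-0.7, -0.7, -0.9]
finger_gap: 0.0882
grasp_force: 0.5
t 8.9833 stand [ 0.0049 -0.1801  0.1852] F [-0.7 -0.7 -0.9] q [ 1.36  1.1  -0.66  1.97 -0.96  1.1   1.12]
shift [0.0377 0.0002 0.0362] turn [-0.0025 -0.0024  0.001 ]
```

View pics/c7.png

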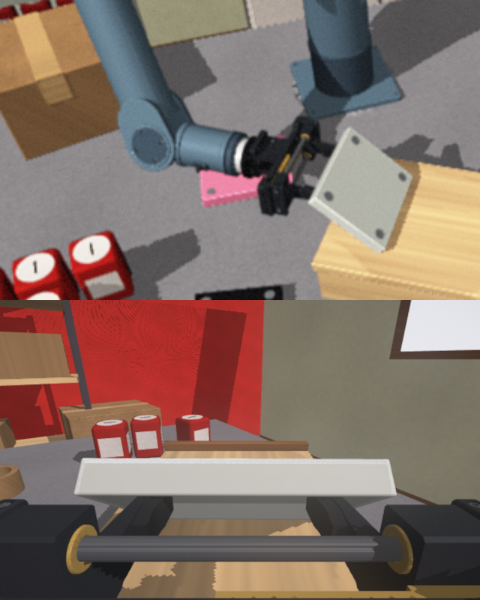

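The tray is tilted about 40 degrees, square on both fingers, with its pivot edge on the stand. Continuing.

```bash
python3 -m handwheel '[0.009,0,0.007,0,0,0,0.088, 0.018,0,0.014,0,0,0,0.088, 0.026,0,0.022,0,0,0,0.088, 0.033,0,0.030,0,0,0,0.088, 0.038,0,0.037,0,0,0,0.088]'
python3 -m handwheel '[0.003,0,0.006,0,0,0,0.088, 0.007,0,0.013,0,0,0,0.088, 0.010,0,0.02,0,0,0,0.088, 0.013,0,0.027,0,0,0,0.088, 0.013,0,0.027,0,0,0,0.088]'
python3 d.py 0.005 -.09 .236 87
python3 - <<'E'
from h import *
f=grab('scene','s8.png'); im=cv2.cvtColor(f['image'][90:290,30:350],cv2.COLOR_RGB2BGR); w=grab('wrist')['image']
cv2.imwrite('pics/c8.png',np.vstack([cv2.resize(im,(480,300)),cv2.resize(cv2.cvtColor(w,cv2.COLOR_RGB2BGR),(480,300))]))
E
```

```text
t: 9.5
tcp_pos: [0.4888, -0.1063, 0.2211]
eef_rot: [3.131, -1.52, 1.004]
force: [0.8, -0.4, -1.7]
finger_gap: 0.0878
grasp_force: 1.0
t: 9.92
tcp_pos: [0.5038, -0.0829, 0.2322]
eef_rot: [3.138, -1.521, 0.998]
force: [0.3, -0.2, -0.9]
finger_gap: 0.0878
grasp_force: 0.6
t 9.9167 stand [ 0.0045 -0.1132  0.2322] F [ 0.3 -0.2 -0.9] q [ 1.3   1.03 -0.76  2.04 -1.09  1.    1.12]
shift [0.0049 0.0005 0.023 ] turn [-0.0028 -0.0024  0.0003]
```

View pics/c8.png

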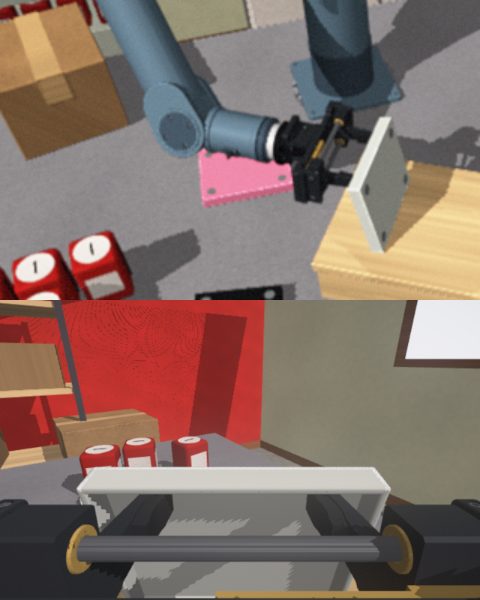

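It is about 70 degrees up, leaning on the fingertips. Now pushing it over gently.

```bash
python3 -m handwheel '[0.002,0,0.007,0,0,0,0.088, 0.004,0,0.014,0,0,0,0.088, 0.005,0,0.021,0,0,0,0.088, 0.005,0,0.028,0,0,0,0.088, 0.005,0,0.034,0,0,0,0.088]'
python3 d.py
python3 -m handwheel '[0,0,0.006,0,0,0,0.088, 0,0,0.012,0,0,0,0.088, 0,0,0.012,0,0,0,0.088, 0,0,0.012,0,0,0,0.088, 0,0,0.012,0,0,0,0.088]'
python3 d.py 0.005 -.25 .236 87
cat > m.py <<'E'
from h import *
C=np.array([.562,.0143]); a=np.radians(-33.2);X=np.array([np.cos(a),np.sin(a)]);Y=np.array([-X[1],X[0]])
for n in ('top','scene'):
    f=grab(n); im=f['image']; hsv=cv2.cvtColor(im,cv2.COLOR_RGB2HSV)
    m=cv2.inRange(hsv,(0,0,110),(180,45,255))
    # keep only pixels over the stand area at z=.11
    v,u=np.mgrid[:400,:640]; w=ray(f,np.c_[u.ravel(),v.ravel()],.122)[:,:2]-C
    ok=((abs(w@X)<.135)&(w@Y<.16)&(w@Y>-.23)).reshape(400,640)
    m=cv2.morphologyEx(m*ok.astype(np.uint8),cv2.MORPH_OPEN,np.ones((3,3)))
    cs=sorted(cv2.findContours(m,0,cv2.CHAIN_APPROX_NONE)[0],key=cv2.contourArea)[-2:]
    for c in cs:
        w=ray(f,c[:,0],.122)[:,:2]-C; w=np.c_[w@X,w@Y]*1000
        print(n,cv2.contourArea(c),np.round(cv2.minAreaRect(w.astype(np.float32))[0]),np.round(cv2.minAreaRect(w.astype(np.float32))[1]),w.min(0).round(),w.max(0).round())
E
python3 m.py
```

```text
t: 10.43
tcp_pos: [0.5225, -0.0549, 0.235]
eef_rot: [3.14, -1.52, 0.995]
force: [0.5, -0.6, 0.3]
finger_gap: 0.0883
grasp_force: 0.0
t 10.4333 stand [ 0.0049 -0.0795  0.235 ] F [ 0.5 -0.6  0.3] q [ 1.26  1.04 -0.8   2.05 -1.15  0.94  1.15]
t: 10.85
tcp_pos: [0.5287, -0.0461, 0.2341]
eef_rot: [-3.139, -1.52, 0.99]
force: [0.2, -0.2, 0.0]
finger_gap: 0.0883
grasp_force: 0.0
t 10.85 stand [ 0.0052 -0.0687  0.2341] F [ 0.2 -0.2  0. ] q [ 1.24  1.05 -0.81  2.06 -1.17  0.92  1.16]
shift [-0.0073 -0.0003 -0.1811] turn [-0.0007 -0.0014 -0.0001]
top 655.5 [ -73. -199.] [ 62. 125.] [-135. -230.] [ -10. -168.]
top 2492.5 [ 1. 33.] [152. 180.] [-89. -43.] [ 91. 109.]
scene 990.5 [  34. -195.] [ 70. 201.] [ -67. -230.] [ 135. -160.]
scene 3111.5 [ 8. 35.] [196. 151.] [-90. -41.] [105. 111.]
```

The tray has fallen over flat, centred at about (1, 33) mm in the stand frame. Backing the hand off and rechecking.

```bash
python3 -m handwheel '[0,0,-0.03,0,0,0,0.088, 0,0,-0.06,0,0,0,0.088, 0,0,-0.09,0,0,0,0.088, 0.01,0,-0.12,0,0,0,0.088, 0.02,0,-0.15,0,0,0,0.088]'
python3 -m handwheel '[0,0,-0.03,0,0,0,0.088, 0,0,-0.05,0,0,0,0.088, 0,0,-0.05,0,0,0,0.088, 0,0,-0.05,0,0,0,0.088, 0,0,-0.05,0,0,0,0.088]'
python3 d.py; python3 m.py
python3 - <<'E'
from h import *
# grey profile across tray's y in scene/top views at stand x=-75..75 : feet (dark dots) absent? rim/shadow present?
C=np.array([.562,.0143]); a=np.radians(-33.2);X=np.array([np.cos(a),np.sin(a)]);Y=np.array([-X[1],X[0]])
f=grab('scene');g=cv2.cvtColor(f['image'],cv2.COLOR_RGB2GRAY);K=np.array(f['mtx']);T=np.linalg.inv(f['world_from_camera'])
for x in (-.07,0,.07):
    r=[]
    for y in np.arange(-.05,.125,.006):
        p=T@np.r_[C+x*X+y*Y,.122,1]; q=K@(p[:3]*[1,-1,-1]); u,v=q[:2]/q[2]; r.append(int(g[int(round(v)),int(round(u))]))
    print(x,r)
E
```

```text
t: 11.37
tcp_pos: [0.4461, -0.1718, 0.2619]
eef_rot: [-3.118, -1.52, 0.968]
force: [0.7, 0.1, -0.6]
finger_gap: 0.088
grasp_force: 0.0
t: 11.78
tcp_pos: [0.4202, -0.2113, 0.2646]
eef_rot: [-3.14, -1.521, 0.991]
force: [0.5, 0.6, -0.0]
finger_gap: 0.0879
grasp_force: 0.0
t 11.7833 stand [ 0.0049 -0.2664  0.2646] F [ 0.5  0.6 -0. ] q [ 1.48  0.93 -0.65  1.93 -0.89  1.31  0.96]
top 1424.5 [  -0. -199.] [ 62. 270.] [-135. -230.] [ 135. -168.]
top 2489.5 [ 1. 34.] [180. 150.] [-89. -41.] [ 91. 109.]
scene 1714.5 [   6. -194.] [ 71. 258.] [-123. -230.] [ 135. -159.]
scene 3159.5 [ 7. 35.] [195. 151.] [-90. -40.] [105. 111.]
-0.07 [200, 200, 214, 107, 133, 202, 212, 218, 214, 208, 217, 215, 218, 217, 213, 218, 214, 207, 218, 211, 207, 218, 214, 220, 214, 213, 208, 120, 132, 155]
0 [220, 222, 215, 120, 145, 210, 228, 226, 228, 227, 227, 228, 227, 228, 228, 227, 228, 227, 228, 227, 226, 226, 227, 227, 228, 227, 217, 126, 139, 161]
0.07 [207, 209, 206, 122, 146, 184, 228, 227, 226, 228, 229, 227, 228, 228, 229, 228, 226, 229, 226, 226, 226, 226, 229, 227, 227, 227, 218, 116, 125, 127]
```

The tray is flat, its dark corner feet no longer show, and there is an inner-wall shadow line, so it lies open side up at (1, 34) mm. Handing in.

```bash
python3 -c "
from rig import order; print(order.close_job())"
```

```text
the job is handed in; nothing more can be done
None
```

The job is handed in: the tray was slid over the open edge, turned over, and now measures flat and open side up on the stand, centred about 1 mm along x and 34 mm along y; the red boxes were left alone, and no verdict came back.

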